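# Pin the jaw of a bowl cradle with a tapered drift

### The job

Set the bowl cradle to its pinned width: take the blue-handled tapered drift from the tool rack and push it, point down, through the hole of the sliding jaw plate and the hole of the bed under it, so that the drift itself pulls the two holes into line. Leave it standing fully home, its collar down on the jaw plate, and leave the red-handled straight pin in the rack.

Things in the scene. Friction and masses are not known exactly. Their poses are not given: they have to be found in the camera images.
- drift_grip (a point): Tapered steel drift, 0.2 kg, hanging upright by its collar in the rack: centre of its round blue handle (30 mm thick, 60 tall), 138 mm above the table; z up its axis. Collar 46 mm wide, 8 thick, its underside 38 mm below this point; then 24 mm of 30 mm straight shank, then a 48 mm taper to a 5 mm point 110 mm below this point. Lift it 80 mm or more to clear the rack.
- pin_grip (a point): Centre of the red handle of a straight 30 mm pin; handle and collar as the drift's. It stays in the rack: wood, 270 x 70 mm, top 100 mm above the table, three 35 mm holes in a row 85 mm apart, the row within 15 degrees of the robot's straight-ahead (x). Drift, red pin and a wooden-handled scraper hang there in any order, all with handles of one size.
- bed_hole (a point): Centre of the 33 mm through hole in the cradle's fixed yellow bed (12 mm thick, free below), at its upper face, 85 mm above the table. y: along the bed, away from its fixed cork-faced jaw. On the bed lies the 10 mm aluminium jaw plate with its own 33 mm hole; its upright (54 mm above the bed) is 99 to 126 mm from that hole towards -y. Drift home: handle centre 48 mm above this point.
- jaw (a joint): Offset (m) of the jaw plate's hole from the bed's hole along +y of bed_hole; 0 = in line. Starts at 8 to 12 mm; slides -6 to +18 mm with 2.5 N friction and stays where left. The drift's point, lowered over the centre of the bed's hole, lies inside both holes; pushed straight down, its taper draws the plate into line.

How it is judged:
By the outcome, as a careful person would: the job done as asked, in the order asked, and still so for the second after the job is handed in, with the robot touching nothing.
It also fails if it takes over 35 s, if anything falls off the work surface, if the arm or the gripper's body presses on something with over 40 N, if the wrist force passes 120 N, or if a joint passes its speed limit or range.

### The arm

A 6-joint arm with a two-finger parallel gripper is mounted at the origin on the work surface. World frame = base frame: x ahead of the robot, y to its left, z up, the work surface at z = 0. Lengths are in m, angles in rad, forces in N, time in s.
With the tool pointing down it reaches from about 0.325 to 0.85 m from the base axis. Payload 4.4 kg.
Tool frame: the origin (TCP) lies midway between the tips of the shut fingers; the grasp point (between the pads) lies 19 mm behind it (bot.hold_point_z is the distance from the TCP to the grasp point, in m); z points along the fingers, y is the line along which they close (so a half turn about z gives the same grasp; the last joint's range is limited). The gripper opens to 94 mm and grips with 3 to 60 N. Pads are 16 mm wide; open, the fingers measure 119 mm over their backs; the gripper's body (75 mm by 177 mm) begins 78 mm behind the grasp point.
Start: joints at [-1.393, 0.207, 1.542, -0, 1.393, -0.15], TCP at [0.186, -0.544, 0.205] pointing down, gripper open.
Joint ranges: [-2.73, 2.73], [-0.86, 2.22], [0.23, 2.46], [-1.11, 4.25], [0.08, 2.63], [-2.82, 2.82]. Speed limits (rad/s): [2.79, 2.79, 3.14, 3.14, 3.14, 3.14].

### API

Orientations are given as [roll, pitch, yaw] about the fixed x, y, z axes, in that order (R = Rz(yaw) Ry(pitch) Rx(roll)).
In Python, from cell import bot, imaging gives the robot as it stands.
- The arm moves only by the tool jog_arm, never from a script. Its arguments are lists of equal length, an entry for each row: "dp": the shift along the tool's x, y, z normalised to -1 to 1, where 1 is 0.5 m, a list of three; "yaw": the turn about the tool's z normalised to -1 to 1, where 1 is 60 degrees. A call has 1 to 12 rows; each row is the pose to reach, as a shift and turn from the pose commanded when the call began, along the tool's axes at that moment; what a row does not reach only later rows make up. A row lasts 1/10 s, in which the tool goes at most 50 mm and 8.59 degrees, less where a joint would pass 70% of its speed; a pose out of reach is approached as far as the arm can. A call with a number of a shift or a turn outside -1 to 1 is refused whole. A call with a gripper value outside its range is refused whole. "jaw" is the closure, from -1 (fully open) to 1 (shut), so that 0 is half open, set as the call begins (left out, the last holds). The fingers move at their own pace and stop on an object; "newtons" is the grip in N (left out, the last holds). Time passes only in rows, so rows that repeat a pose let the fingers close. It gives the time, the measured TCP pose, the force, the opening and the grip force at its end, in the units of the state.
- bot.read_state(): the state, without advancing time (a new reading comes with each control period).
- imaging.get_image(name): name is "scene" or "top" or "wrist"; returns the picture (480x640x3 uint8, red, green, blue); there is no depth.
- imaging.camera_model(name): a dict with "fov_y" (degrees; the focal length in pixels is half the picture's height over the tangent of half this angle, whatever the lens; pixels are square), "cx", "cy" (the principal point, pixels), "distortion" ([k1, k2, p1, p2, k3] as OpenCV has them; the pictures are not rectified), "R" (3x3) and "t" (3): a world point X has camera coordinates R X + t. Camera axes: x right, y down, z forward; pixel columns grow to the right and rows downward; lengths in m; the calibration is good to about 2 mm. A picture is of the moment at which its call begins: read the wrist's pose just before it. camera_model takes no time and is no camera call; for the wrist camera it gives the pose at the moment of the call.
- bot.finish_job(): hands the job in; it is judged then, once.
The state is a dict: "time_s": time; "joint_positions": joint angles; "dq": joint speeds; "joint_efforts": joint torques, N m; "position": TCP position; "orientation": TCP orientation; "ft_force": force on the tool from outside, world axes, zero at the start; "torque": the same for the moment, N m; "gripper_width": finger opening in m; "finger_force": force on a finger pad.
Only numpy, scipy, OpenCV 4.12 (cv2) and the standard library are available. Lean on these libraries where they do the work, as an engineer would, in place of code of your own. Each camera call takes 0.05 s, during which the arm holds its last target. There are 200 camera calls.

## Working session

There is one attempt and no reset: what is moved stays moved. The work goes in short steps, Python scripts to look and compute and a tool call to move; the robot and the scene stay as the last step left them, time stands still between calls to the robot, and variables do not carry over. Pictures are saved under pics/ and viewed, at most 10 in all, crops included, and the job is handed in when it is done.

Besides the shell and the picture viewer there is one more tool, called as name([rows], argument=value, ...), one row to a line, values as JSON. jog_arm: Moves the arm, as the interface text tells. Its arguments: {"type":"object","properties":{"dp":{"type":"array"},"yaw":{"type":"array"},"jaw":{"type":"number"},"newtons":{"type":"number"}},"required":["dp","yaw"]}

```bash
mkdir -p pics; python3 - <<'E'
from cell import bot, imaging
import cv2,numpy as np
for n in("scene","top"):
    cv2.imwrite(f"pics/{n}0.png",imaging.get_image(n)[:,:,::-1])
    m=imaging.camera_model(n);R=np.array(m["R"]);print(n,m["fov_y"],m["distortion"],-R.T@m["t"],R[2])
s=bot.read_state();print(s["time_s"],s["position"],s["orientation"],bot.hold_point_z)
E
```

```text
scene 51.62184019841892 [-0.13236231  0.          0.          0.          0.        ] [1.02498293 0.28376424 0.6974488 ] [-0.61522681 -0.30648529 -0.72633515]
top 44.35428184083158 [-0.02399817  0.          0.          0.          0.        ] [0.47282084 0.04604717 1.02018048] [ 0.08095972  0.01742141 -0.99656511]
0.1 [ 0.18552138 -0.54348606  0.20442278] [-3.13959206e+00 -2.78963853e-04  3.28830621e-01] 0.0188
```

View pics/scene0.png

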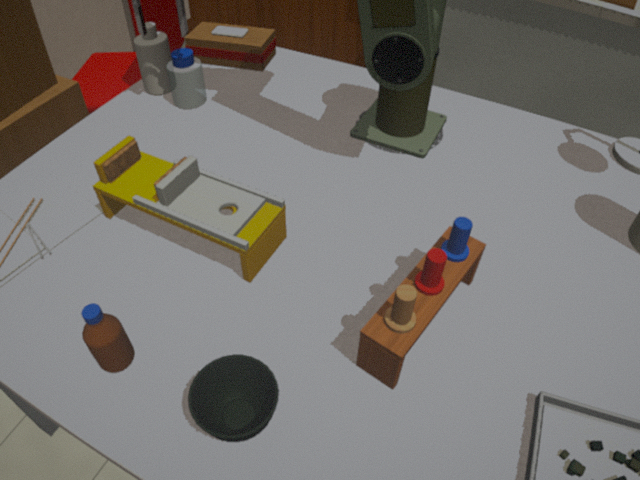

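View pics/top0.png

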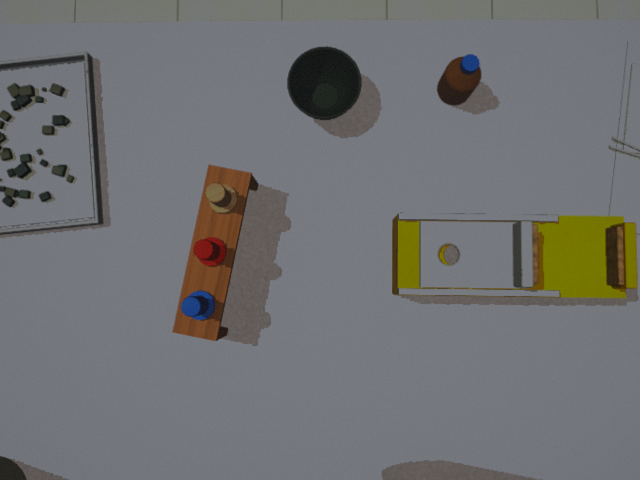

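The scene view shows the blue drift at (460,238), red at (432,270) and the scraper at (403,305). In the top view blue is at (198,305), the plate hole at (449,254), and a yellow bed crescent lies on the hole's left (+y) side.

```bash
cat >h.py <<'E'
from cell import bot, imaging
import cv2,numpy as np
from scipy.spatial.transform import Rotation as Ro
def model(n):
    m=imaging.camera_model(n);f=240/np.tan(np.radians(m["fov_y"]/2))
    return np.array([[f,0,m["cx"]],[0,f,m["cy"]],[0,0,1]]),np.array(m["distortion"]),np.array(m["R"]),np.array(m["t"])
def ray(M,px):
    K,d,R,t=M;u=cv2.undistortPoints(np.array([[px]],float),K,d)[0,0]
    return -R.T@t, R.T@np.array([u[0],u[1],1])
def onz(M,px,z):
    c,v=ray(M,px);return c+v*(z-c[2])/v[2]
def proj(M,X):
    K,d,R,t=M;return cv2.projectPoints(np.array([X],float),cv2.Rodrigues(R)[0],t,K,d)[0][0,0]
def tri(M1,p1,M2,p2):
    c1,a=ray(M1,p1);c2,b=ray(M2,p2)
    s=np.linalg.lstsq(np.c_[a,-b],c2-c1,rcond=None)[0];P,Q=c1+a*s[0],c2+b*s[1]
    return (P+Q)/2,np.linalg.norm(P-Q)
def mask(im,col):
    h=cv2.cvtColor(im,cv2.COLOR_RGB2HSV);H,S,V=cv2.split(h)
    c={"blue":(105,128),"yellow":(22,35)}[col]
    return ((H>=c[0])&(H<=c[1])&(S>140)&(V>50)).astype(np.uint8)*255
def totool(d):   # world shift -> tool axes, in jog units
    s=bot.read_state();return Ro.from_euler("xyz",s["orientation"]).inv().apply(d)/0.5
E
python3 - <<'E'
from h import *
T=model("top");S=model("scene")
im=cv2.imread("pics/top0.png")[:,:,::-1].copy();b=mask(im,"blue")
n,l,st,c=cv2.connectedComponentsWithStats(b)
print([(st[i].tolist(),c[i]) for i in range(1,n) if st[i][4]>60])
# handle top ellipse approx, collar
for p,z in(((192,307),.168),((198,305),.138),((202,305),.104)):print(p,onz(T,p,z))
print("red",onz(T,(205,250),.168),"scr",onz(T,(215,194),.168))
print("hole",onz(T,(449,254),.095))
print("bed corners",[onz(T,p,.085) for p in((397,292),(624,298),(397,219),(624,217))])
print("tri drift",tri(T,(192,307),S,(462,222)))
E
python3 - <<'E'
import cv2
im=cv2.imread("pics/top0.png")
a=cv2.resize(im[270:340,160:260],(400,280),interpolation=cv2.INTER_NEAREST);b=cv2.resize(im[220:290,400:500],(400,280),interpolation=cv2.INTER_NEAREST)
cv2.imwrite("pics/crop.png",cv2.hconcat([a,b]))
E
```

```text
[([461, 55, 18, 17, 240], array([469.65416667,  62.85416667])), ([181, 291, 33, 29, 592], array([197.28716216, 305.15202703]))]
(192, 307) [0.44186028 0.24255761 0.168     ]
(198, 305) [0.44375747 0.24048599 0.138     ]
(202, 305) [0.44264338 0.24172742 0.104     ]
red [0.52439361 0.22482982 0.168     ] scr [0.60665109 0.21132467 0.168     ]
hole [ 0.52184394 -0.14407519  0.095     ]
bed corners [array([ 0.46245072, -0.06307309,  0.085     ]), array([ 0.45231599, -0.42093902,  0.085     ]), array([ 0.57840623, -0.06439669,  0.085     ]), array([ 0.58082528, -0.42632151,  0.085     ])]
tri drift (array([0.44169141, 0.24333223, 0.16628219]), np.float64(0.0007660732607043396))
```

View pics/crop.png

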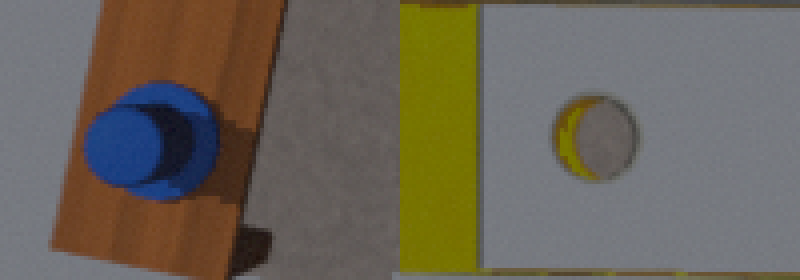

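Drift axis is at about (0.442, 0.242) (height checks out at 0.166 vs 0.168), and the row yaw is about −0.21 with 84 mm spacing. Next I'll look at the hole with the wrist camera on the way.

```bash
python3 - <<'E'
from h import *
s=bot.read_state();R0=Ro.from_euler("xyz",s["orientation"]);p=np.array(s["position"])
K,d,R,t=model("wrist");c=-R.T@t
print("cam in tool",R0.inv().apply(c-p),"fwd in tool",R0.inv().apply(R[2]),K[0,0],d)
# want yaw -0.21 , camera axis hitting hole
Rn=Ro.from_euler("xyz",[np.pi,0,-0.21]);ct=R0.inv().apply(c-p);ft=R0.inv().apply(R[2])
h=np.array([.522,-.150,.085]);z=.30
f=Rn.apply(ft);o=Rn.apply(ct);k=(h[2]-(z+o[2]))/f[2]
tgt=h-k*f-o;print("tcp target",tgt,"jog",totool(tgt-p))
E
```

```text
cam in tool [ 7.14355997e-02 -1.44642586e-04 -1.80556556e-01] fwd in tool [-2.44019152e-01 -5.12012058e-04  9.69770278e-01] 332.53461938855787 [0.00422929 0.         0.         0.         0.        ]
tcp target [ 0.54940566 -0.15620274  0.3       ] jog [ 0.93896434 -0.4984237  -0.18989575]
```

jog_arm([
  [0.05,0,-0.1],
  [0.14,-0.06,-0.17],
  [0.22,-0.11,-0.19],
  [0.31,-0.16,-0.19],
  [0.39,-0.21,-0.19],
  [0.48,-0.26,-0.19],
  [0.57,-0.3,-0.19],
  [0.65,-0.35,-0.19],
  [0.74,-0.39,-0.19],
  [0.83,-0.44,-0.19],
  [0.9,-0.48,-0.19],
  [0.94,-0.5,-0.19],
], yaw=[0,0,0.05,0.1,0.17,0.23,0.29,0.35,0.41,0.47,0.515,0.515], jaw=-1)

```text
time_s: 1.3
position: [0.5513, -0.1523, 0.2997]
orientation: [-3.14, 0.001, -0.208]
ft_force: [-0.2, -0.4, -0.1]
gripper_width: 0.094
finger_force: 0.0
```

jog_arm([
  [0,0,0],
  [0,0,0],
  [0,0,0],
], yaw=[0,0,0])

```text
time_s: 1.6
position: [0.5489, -0.1567, 0.3001]
orientation: [3.141, 0.001, -0.212]
ft_force: [0.1, 0.2, 0.7]
gripper_width: 0.0941
finger_force: 0.0
```

```bash
cat >>h.py <<'E'
def snap(n,name):
    M=model(n);im=imaging.get_image(n);cv2.imwrite(f"pics/{name}.png",im[:,:,::-1]);return M,im
E
python3 - <<'E'
from h import *
s=bot.read_state();print(s["time_s"],s["position"],s["orientation"],np.abs(s["dq"]).max())
M,im=snap("wrist","w1");print(proj(M,(.522,-.144,.095)))
np.savez("w1.npz",K=M[0],d=M[1],R=M[2],t=M[3])
E
```

```text
1.6 [ 0.54890992 -0.15674291  0.30009915] [ 3.14122039e+00  9.96934417e-04 -2.11810029e-01] 0.014798403303196877
[320.59818291 241.04973647]
```

View pics/w1.png

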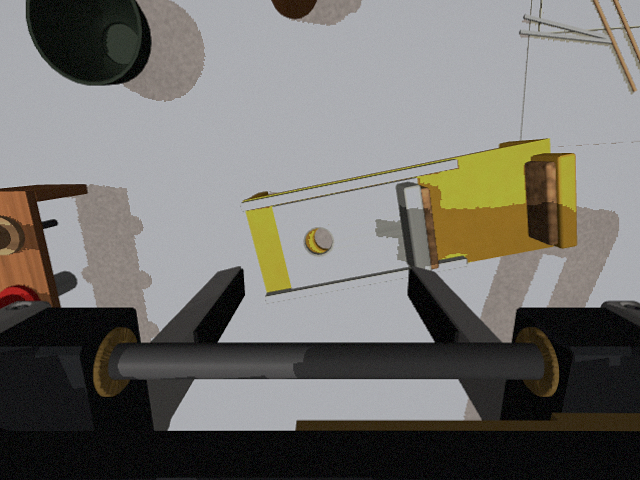

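The plate hole is at (319,240), with the yellow bed crescent on its left (+y) side. I'll enlarge it to fit both circles.

```bash
python3 - <<'E'
from h import *
z=np.load("w1.npz");M=(z["K"],z["d"],z["R"],z["t"])
im=cv2.imread("pics/w1.png")
# orthophotos at z=.085 and z=.095, 0.25 mm/px, x up, y left, centred on (.522,-.150)
out=[]
for h in(.095,.085):
    n=300;ii,jj=np.mgrid[0:n,0:n];X=np.c_[.522+(150-ii.ravel())*.00025,-.150+(150-jj.ravel())*.00025,np.full(n*n,h)]
    p=cv2.projectPoints(X,cv2.Rodrigues(M[2])[0],M[3],M[0],M[1])[0].reshape(n,n,2).astype(np.float32)
    out.append(cv2.remap(im,p[...,0],p[...,1],cv2.INTER_LINEAR))
o=cv2.hconcat(out);
for k in range(0,600,20): o[::300 if k%100 else 1,k]=(0,0,255) if k%100==0 else o[::300,k]
for k in range(0,300,100): o[k]=(0,0,255)
cv2.imwrite("pics/o1.png",o)
print("cam",-M[2].T@M[3])
E
```

```text
cam [ 0.61886307 -0.17096178  0.48060788]
```

View pics/o1.png

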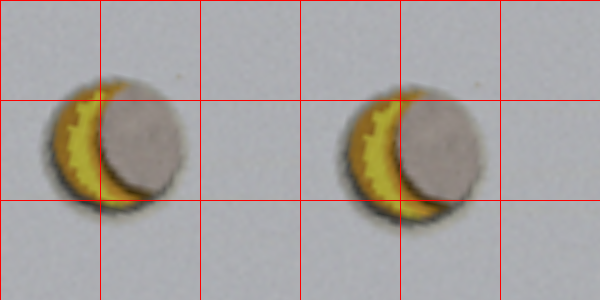

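Ortho view: the plate hole is about 33.5 mm wide, centred near (0.523, −0.141). The bed hole edge puts its centre near (0.523, −0.153), so the offset is about 11.5 mm. Now to above the drift, to check it with the same camera.

jog_arm([
  [-0.03,-0.06,0],
  [-0.07,-0.14,0],
  [-0.11,-0.22,0],
  [-0.15,-0.3,0],
  [-0.2,-0.39,0],
  [-0.245,-0.48,0],
  [-0.29,-0.57,0],
  [-0.33,-0.65,0],
  [-0.36,-0.71,0],
  [-0.375,-0.734,0],
  [-0.375,-0.734,0],
  [-0.375,-0.734,0],
], yaw=[0,0,0,0,0,0,0,0,0,0,0,0])

```text
time_s: 2.85
position: [0.4435, 0.2408, 0.3004]
orientation: [3.141, -0.0, -0.212]
ft_force: [-0.3, 0.2, 0.2]
gripper_width: 0.094
finger_force: 0.0
```

jog_arm([
  [0,0,0],
  [0,0,0],
], yaw=[0,0])

```text
time_s: 3.05
position: [0.4437, 0.2408, 0.3004]
orientation: [3.141, -0.0, -0.213]
ft_force: [-0.3, 0.0, -0.3]
gripper_width: 0.0943
finger_force: 0.0
```

```bash
python3 - <<'E'
from h import *
s=bot.read_state();p=np.array(s["position"]);print(s["time_s"],p,s["orientation"])
M,im=snap("wrist","w2");b=mask(im,"blue")
n,l,st,c=cv2.connectedComponentsWithStats(b);print([(st[i].tolist(),c[i]) for i in range(1,n) if st[i][4]>60])
for z in(.168,.108,.100):print(z,proj(M,(.442,.242,z)))
cv2.imwrite("pics/w2c.png",cv2.resize(im[140:300,220:420,::-1],(800,640))[:600])
E
```

```text
3.05 [0.44371038 0.24080644 0.30044968] [ 3.14126441e+00 -1.55515927e-04 -2.13081261e-01]
[([302, 202, 39, 46, 1315], array([320.65475285, 224.05247148]))]
0.168 [325.58276187 233.01777994]
0.108 [325.58116416 221.06348607]
0.1 [325.5809873  219.74092627]
```

View pics/w2c.png

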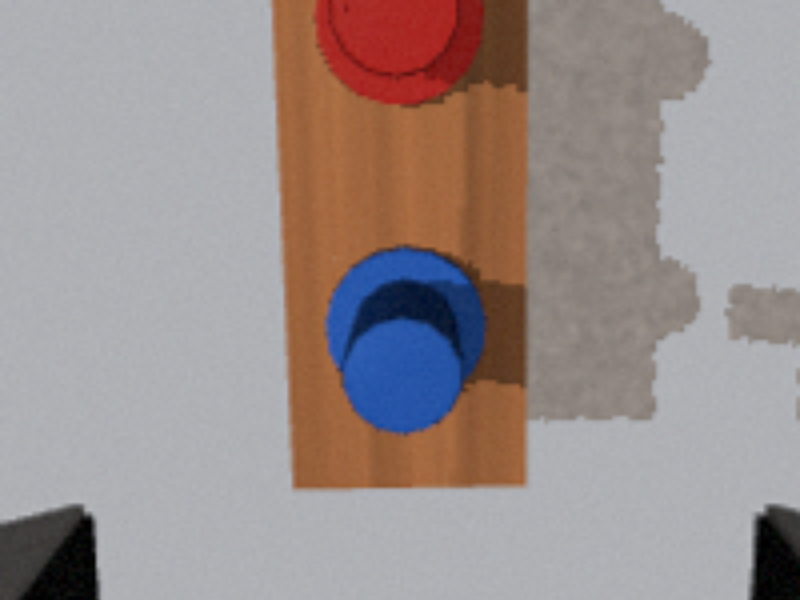

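The handle top is at pixel (320.7,233.7) and the collar at (321.2,221.3), so the arm is a few mm off laterally.

```bash
python3 - <<'E'
from h import *
M=model("wrist");p=np.array(bot.read_state()["position"])
for px,z in(((320.7,233.6),.168),((321.2,221.2),.108)):
    X=onz(M,px,z);print(X,totool(X-p)*.5)
E
```

```text
[0.44235739 0.24695561 0.168     ] [-0.0025253  -0.00554873  0.13245785]
[0.4428249 0.2471467 0.108    ] [-0.00211746 -0.00584434  0.19245786]
```

jog_arm([
  [-0.004,-0.008,0.05],
  [-0.004,-0.008,0.13],
  [-0.004,-0.008,0.21],
  [-0.004,-0.008,0.29],
  [-0.004,-0.008,0.34],
  [-0.004,-0.008,0.363],
  [-0.004,-0.008,0.363],
  [-0.004,-0.008,0.363],
], yaw=[0,0,0,0,0,0,0,0])

```text
time_s: 3.9
position: [0.4432, 0.2467, 0.1203]
orientation: [-3.14, -0.002, -0.211]
ft_force: [-0.3, -0.2, 0.4]
gripper_width: 0.094
finger_force: 0.0
```

jog_arm([
  [0,0,0],
  [0,0,0],
  [0,0,0],
  [0,0,0],
  [0,0,0],
  [0,0,0],
  [0,0,0],
  [0,0,0],
], yaw=[0,0,0,0,0,0,0,0], jaw=1, newtons=5)

```text
time_s: 4.7
position: [0.4419, 0.2466, 0.1189]
orientation: [3.142, 0.0, -0.211]
ft_force: [0.9, 0.4, 1.0]
gripper_width: 0.0337
finger_force: 0.0
```

jog_arm([
  [0,0,0],
  [0,0,0],
  [0,0,0],
], yaw=[0,0,0])

```text
time_s: 5.0
position: [0.4419, 0.2466, 0.1189]
orientation: [3.142, 0.0, -0.211]
ft_force: [-0.2, 0.5, -0.4]
gripper_width: 0.0296
finger_force: 5.0
```

jog_arm([
  [0,0,0],
  [0,0,0],
  [0,0,0],
  [0,0,-0.02],
  [0,0,-0.07],
  [0,0,-0.14],
  [0,0,-0.21],
  [0,0,-0.26],
  [0,0,-0.28],
  [0,0,-0.28],
  [0,0,-0.28],
], yaw=[0,0,0,0,0,0,0,0,0,0,0], jaw=1, newtons=50)

```text
time_s: 6.1
position: [0.441, 0.2462, 0.2575]
orientation: [3.14, 0.002, -0.211]
ft_force: [1.1, 0.8, -3.1]
gripper_width: 0.0297
finger_force: 50.0
```

```bash
python3 - <<'E'
from h import *
s=bot.read_state();p=np.array(s["position"]);print(s["time_s"],p,s["orientation"],s["gripper_width"],s["ft_force"])
M,im=snap("wrist","w3");b=mask(im,"blue")
n,l,st,c=cv2.connectedComponentsWithStats(b);print([(st[i].tolist(),c[i]) for i in range(1,n) if st[i][4]>60])
Rt=Ro.from_euler("xyz",s["orientation"])
for dz in(-.0488,.0112,.0192):print(dz,proj(M,p+Rt.apply([0,0,dz])))
x0,y0=220,180
cv2.imwrite("pics/w3c.png",cv2.resize(im[y0:y0+150,x0:x0+200,::-1],(800,600)))
E
```

```text
6.1 [0.44104082 0.24623646 0.25746513] [ 3.14020838e+00  2.27825640e-03 -2.10588230e-01] 0.029720260488874283 [ 1.06441663  0.79804118 -3.12882647]
[([291, 237, 71, 106, 5912], array([326.1691475, 292.0202977]))]
-0.0488 [327.3685332  323.16011252]
0.0112 [326.88230231 275.01466676]
0.0192 [326.83774589 270.60210268]
```

View pics/w3c.png

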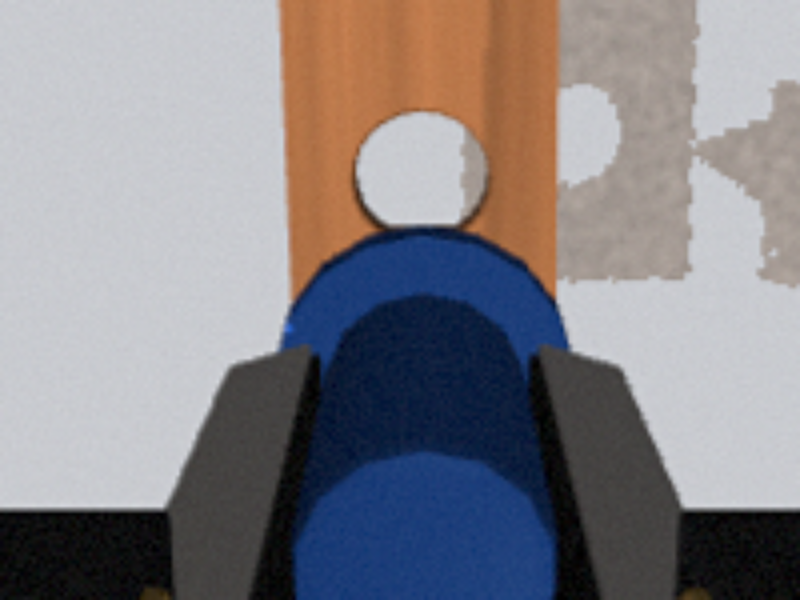

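The drift is held upright and centred between the pads; the empty rack hole behind it is at about (325.4,223). I'll check the grip's tool-x offset from the collar and top front edges.

```bash
python3 - <<'E'
from h import *
s=bot.read_state();p=np.array(s["position"]);Rt=Ro.from_euler("xyz",s["orientation"]);M=model("wrist")
for e in(-.002,0,.002):print(e,"top edge",proj(M,p+Rt.apply([.015+e,0,-.0488])),"collar",proj(M,p+Rt.apply([.023+e,0,.0112])))
print("rack hole",onz(M,(325.4,223.),.1))
z=np.load("w1.npz");W=(z["K"],z["d"],z["R"],z["t"])
im=cv2.imread("pics/w1.png")[:,:,::-1].copy()
# plate hole: non-plate blob; bed axis direction from rail line ends
a,b=onz(W,(243,202),.09),onz(W,(458,161),.09);print("axis",(a-b)/np.linalg.norm(a-b))
g=mask(im,"yellow")
E
```

```text
-0.002 top edge [327.43921664 295.52681409] collar [326.93641574 241.81728355]
0 top edge [327.44271986 291.16385224] collar [326.93770352 238.56347947]
0.002 top edge [327.44624973 286.77091338] collar [326.93899867 235.29356856]
rack hole [0.44323581 0.24628701 0.1       ]
axis [0.02548537 0.9996752  0.        ]
```

jog_arm([
  [0.03,0.07,0],
  [0.065,0.15,0],
  [0.1,0.23,0],
  [0.135,0.31,0],
  [0.17,0.39,0],
  [0.205,0.47,0],
  [0.24,0.55,0],
  [0.275,0.63,0],
  [0.305,0.7,0],
  [0.32,0.738,0],
  [0.326,0.748,0],
  [0.326,0.748,0],
], yaw=[0,0,0,0,0,0,0,0,0,0,0,0])

```text
time_s: 7.35
position: [0.5224, -0.1531, 0.2571]
orientation: [-3.14, 0.003, -0.212]
ft_force: [0.3, -0.4, -2.7]
gripper_width: 0.0292
finger_force: 50.0
```

jog_arm([
  [0,0,0],
  [0,0,0],
  [0,0,0],
], yaw=[0,0,0])

```text
time_s: 7.65
position: [0.5231, -0.152, 0.259]
orientation: [-3.141, 0.0, -0.209]
ft_force: [0.6, -0.7, -2.0]
gripper_width: 0.0291
finger_force: 50.0
```

```bash
python3 - <<'E'
from h import *
s=bot.read_state();p=np.array(s["position"]);print(s["time_s"],p,s["orientation"],s["gripper_width"],s["ft_force"])
S,im=snap("scene","s3");T,it=snap("top","t3")
print(proj(S,(.523,-.153,.15)),proj(T,(.523,-.153,.15)))
a=cv2.resize(im[110:260,150:320],(0,0),fx=2.3,fy=2.3);b=cv2.resize(it[180:330,370:540],(0,0),fx=2.3,fy=2.3)
cv2.imwrite("pics/s3c.png",cv2.hconcat([a,b])[:,:,::-1])
E
```

```text
7.65 [ 0.52314848 -0.15195557  0.25898838] [-3.14136077e+00  5.49893033e-05 -2.08735768e-01] 0.029109908504997485 [ 0.59550486 -0.6517217  -1.98910976]
[219.1916065  182.82474631] [462.66896728 251.21864914]
```

View pics/s3c.png

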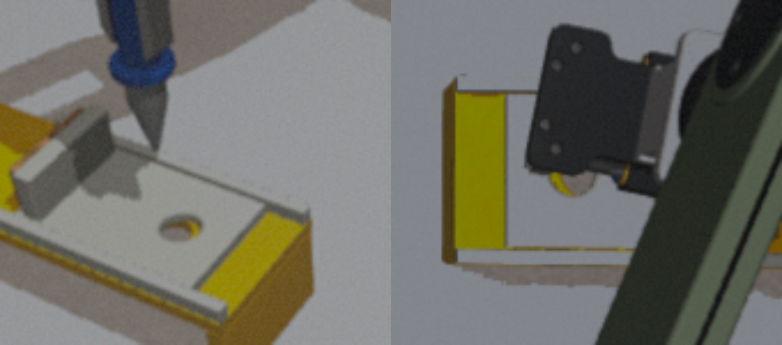

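The scene crop shows the drift point at (217.4,176.1) and the plate hole at (228.7,208.7), so I can cross-check the drift tip against the hole in one camera.

```bash
python3 - <<'E'
from h import *
S=model("scene");p=np.array(bot.read_state()["position"]);tip=p-[0,0,.0912]
print(tip,"tip pred",proj(S,tip),"tip meas",onz(S,(217.4,176.1),tip[2]))
im=cv2.imread("pics/s3.png");g=cv2.cvtColor(im,cv2.COLOR_BGR2HSV)
print("plate hole scene",onz(S,(228.7,208.7),.095))
c=im[190:230,205:255];cv2.imwrite("pics/s3h.png",cv2.resize(c,(800,600)))
E
```

```text
[ 0.52324164 -0.15238149  0.16795816] tip pred [218.03886187 174.8372174 ] tip meas [ 0.52647682 -0.15141632  0.16795816]
plate hole scene [ 0.52337623 -0.14088044  0.095     ]
```

View pics/s3h.png

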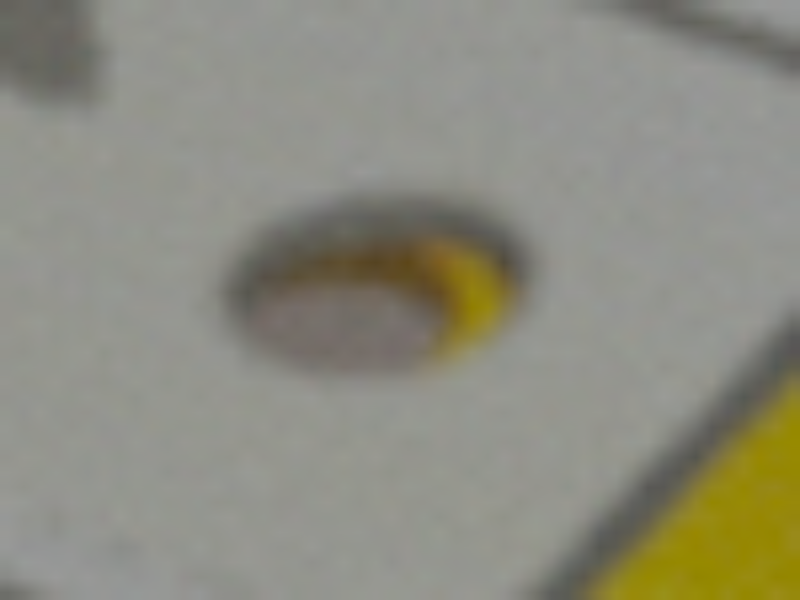

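Plate hole agrees between wrist and scene cameras (0.523, −0.141), and the drift is over the bed hole. Lowering in stages while watching force.

jog_arm([
  [0,0.002,0.04],
  [0,0.002,0.09],
  [0,0.002,0.13],
  [0,0.002,0.15],
  [0,0.002,0.165],
  [0,0.002,0.18],
  [0,0.002,0.18],
  [0,0.002,0.18],
], yaw=[0,0,0,0,0,0,0,0])

```text
time_s: 8.55
position: [0.5231, -0.1536, 0.1691]
orientation: [-3.141, 0.0, -0.21]
ft_force: [-0.0, 2.5, -4.1]
gripper_width: 0.0294
finger_force: 50.0
```

jog_arm([
  [0,0,0.004],
  [0,0,0.008],
  [0,0,0.012],
  [0,0,0.016],
  [0,0,0.02],
  [0,0,0.024],
  [0,0,0.028],
  [0,0,0.032],
  [0,0,0.036],
  [0,0,0.04],
  [0,0,0.04],
], yaw=[0,0,0,0,0,0,0,0,0,0,0])

```text
time_s: 9.65
position: [0.5227, -0.1541, 0.1484]
orientation: [-3.141, 0.001, -0.211]
ft_force: [-0.6, 2.8, -1.8]
gripper_width: 0.0296
finger_force: 50.0
```

jog_arm([
  [0,0,0.004],
  [0,0,0.008],
  [0,0,0.012],
  [0,0,0.016],
  [0,0,0.02],
  [0,0,0.024],
  [0,0,0.028],
  [0,0,0.03],
  [0,0,0.03],
], yaw=[0,0,0,0,0,0,0,0,0])

```text
time_s: 10.55
position: [0.5225, -0.1541, 0.1333]
orientation: [-3.141, 0.001, -0.211]
ft_force: [-2.1, 3.1, -2.8]
gripper_width: 0.0295
finger_force: 50.0
```

jog_arm([
  [0,0,0.003],
  [0,0,0.006],
  [0,0,0.009],
  [0,0,0.012],
  [0,0,0.015],
  [0,0,0.018],
  [0,0,0.021],
  [0,0,0.024],
  [0,0,0.024],
], yaw=[0,0,0,0,0,0,0,0,0])

```text
time_s: 11.45
position: [0.5228, -0.154, 0.1215]
orientation: [-3.141, 0.001, -0.21]
ft_force: [-2.8, 2.4, -1.6]
gripper_width: 0.0298
finger_force: 50.0
```

jog_arm([
  [0,0,0.003],
  [0,0,0.006],
  [0,0,0.009],
  [0,0,0.011],
  [0,0,0.013],
  [0,0,0.0145],
  [0,0,0.0145],
  [0,0,0.0145],
], yaw=[0,0,0,0,0,0,0,0])

```text
time_s: 12.25
position: [0.5228, -0.154, 0.1145]
orientation: [-3.141, 0.001, -0.21]
ft_force: [-3.3, 2.6, -0.4]
gripper_width: 0.0292
finger_force: 50.0
```

jog_arm([
  [0,0,0.001],
  [0,0,0.002],
  [0,0,0.003],
  [0,0,0.004],
  [0,0,0.004],
], yaw=[0,0,0,0,0])

```text
time_s: 12.75
position: [0.5228, -0.154, 0.1139]
orientation: [-3.141, 0.001, -0.21]
ft_force: [-6.2, 5.2, 6.7]
gripper_width: 0.0294
finger_force: 50.0
```

The collar has met the plate: upward force is rising and the TCP is at 0.114, as predicted. Releasing and rising.

jog_arm([
  [0,0,0],
  [0,0,0],
  [0,0,0],
  [0,0,0],
  [0,0,0],
  [0,0,0],
], yaw=[0,0,0,0,0,0], jaw=-1)

```text
time_s: 13.35
position: [0.5232, -0.1544, 0.1127]
orientation: [3.141, -0.0, -0.211]
ft_force: [-0.2, 0.1, -0.0]
gripper_width: 0.0739
finger_force: 0.0
```

jog_arm([
  [0,0,-0.02],
  [0,0,-0.08],
  [0,0,-0.16],
  [0,0,-0.25],
  [0,0,-0.34],
  [0,0,-0.4],
  [0,0,-0.4],
  [0,0,-0.4],
  [0,0,-0.4],
], yaw=[0,0,0,0,0,0,0,0,0])

```text
time_s: 14.25
position: [0.5221, -0.1538, 0.3109]
orientation: [-3.141, 0.003, -0.211]
ft_force: [-0.9, 0.8, 0.6]
gripper_width: 0.0936
finger_force: 0.0
```

```bash
python3 - <<'E'
from h import *
s=bot.read_state();print(s["time_s"],s["position"],s["gripper_width"],s["ft_force"])
S,im=snap("scene","s4");W,iw=snap("wrist","w4")
a=cv2.resize(im[100:290,80:300],(400,345));b=cv2.resize(iw[130:310,200:409],(400,345))
cv2.imwrite("pics/f.png",cv2.hconcat([a,b])[:,:,::-1])
print(proj(S,(.5228,-.154,.163)),proj(S,(.5228,-.154,.103)))
E
```

```text
14.25 [ 0.52205912 -0.15375983  0.31086362] 0.09355712696915344 [-0.87794642  0.78764479  0.58970083]
[217.78500783 176.6905334 ] [222.22636077 202.88440515]
```

View pics/f.png

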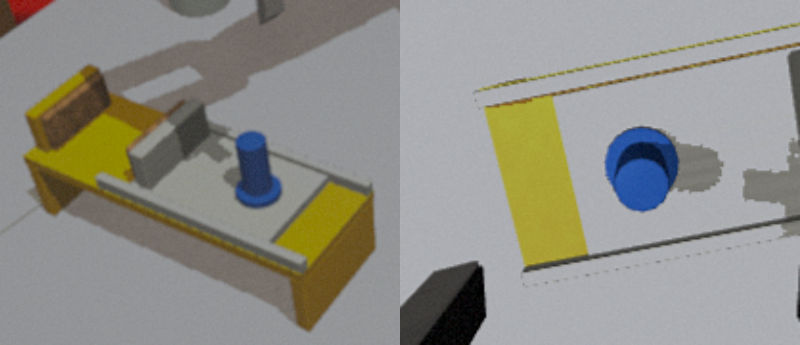

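The drift stands upright with its collar flat on the plate, handle at about (219,192) in the scene picture, and the gripper is clear. Handing in.

```bash
python3 -c "
from cell import bot
print(bot.finish_job())"
```

```text
the job is handed in; nothing more can be done
None
```

The blue drift stands home through the jaw plate and bed with its collar down on the plate, the red pin was left untouched in the rack, and I handed the job in at about 14 s; the hand-in gave no verdict.

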